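Arm the vaccine temperature monitor with its setting key

TASK

Arm the temperature monitor: take the orange setting key out of its holder, reach with it down through the narrow guard collar and feel for the slot of the hidden knob, pressing only gently and turning until the blade drops fully home. Then turn the knob clockwise to its stop, so that the key's handle lines up with the two green marks, and leave the key standing there, upright and let go; force nothing and leave the other things where they are.

Things in the scene. Friction and masses are not known exactly. Their poses are not given: they have to be found in the camera images.
- key: loose setting key, 100 mm tall, about 0.12 kg, standing upright in the holder at the start. Origin: centre of the blade's lower edge (the foot), z up along the shaft. Steel shaft 21 mm in diameter from 10 to 66 mm above the origin; orange handle above it. Half a turn about z makes no difference. Force between the key and the monitor or its knob must stay below 35 N.
- key_handle (a point): middle of the orange flat handle, 83 mm above the key's origin. The handle is 46 mm along the key's x, 14 mm thick along y, and reaches from 66 to 100 mm above the origin: grip it across y.
- key_shoulder (a point): centre of the shaft's lower end, 10 mm above the key's origin, bevelled by 1.5 mm. The blade below it is 20 mm long along the key's x and tapers from 5.2 mm thick here to 3.8 mm at its lower edge.
- holder: fixed grey block, 56x56x50 mm on a black 80x70 mm foot; origin at the centre of its underside. In its top a round hole, 23 mm wide and 42 mm deep, in which the key stands (blade on the hole's floor, 8 mm above the table); lift the key straight up at least 50 mm to draw it.
- monitor: fixed white temperature monitor, 150 (x) x 120 (y) mm, casing top 55 mm above the table; origin at the centre of its underside, z up. Two green marks on its top lie along its own x axis, one each side of the guard collar. A slotted black knob is hidden on its z axis below the collar.
- monitor_mouth (a point): centre of the mouth of the dark steel guard collar, 77 mm above the table. The collar is 56 mm square, 22 mm tall, its round hole 23 mm wide with a 4 mm bevel at the top; below it the space is 34 mm wide
- monitor_knob_top (a point): centre of the hidden knob's top when not pressed, 45 mm below the mouth. Across the top runs a slot 6 mm wide, 12 mm deep, 22 mm long, open at its ends. The knob gives 4 mm downward on a spring (3 N at first, 6.4 N at the bottom, then rigid). A blade rubbing on it does not turn it; within about 0.1 rad of the slot the knob springs up round the blade. Key home: its foot 10 mm below this point.
- monitor_mark (a point): green mark on the monitor's x axis, on the robot's side of the collar. At the start the slot stands at an unknown angle 0.4 to 1.3 rad anticlockwise (from above) of the monitor's x axis, unseen and unmeasured: it must be felt. The knob turns clockwise with 0.06 N m of friction to a hard stop, where the key's x lies along the monitor's x within 0.05 rad. Anticlockwise stop: at 1.4 rad.
- iodine_dropper: bystander: brown dropper bottle, 33 mm wide, 102 mm tall, loose; origin under its centre
- vial_6: bystander: small glass vial with a violet cap, 22 mm wide, 47 mm tall, loose; origin under its centre
- plaster_box: bystander: white and magenta carton, 50x82x36 mm, loose; origin under its centre

How it is judged:
By the outcome, as a careful person would: the job done as asked, in the order asked, and still so for the second after the job is handed in, with the robot touching nothing.
It also fails if it takes over 64 s, if anything falls off the work surface, if the arm or the gripper's body presses on something with over 40 N, if the wrist force passes 120 N, or if a joint passes its speed limit or range.

ROBOT

A 7-joint arm with a two-finger parallel gripper is mounted at the origin on a cart in front of the work surface, level with it; the furniture and walls round the work are solid. World frame = base frame: x ahead of the robot, y to its left, z up, the work surface at z = 0. Lengths are in m, angles in rad, forces in N, time in s.
With the tool pointing down it reaches from about 0.4 to 0.875 m from the base axis. Payload 4.4 kg.
Tool frame: the origin (TCP) lies at the very end of the fingers, on their centre line; the grasp point (between the pads) lies r.grip_point_offset behind it (r.grip_point_offset is the distance from the TCP to the grasp point, in m); z points along the fingers, y is the line along which they close (so a half turn about z gives the same grasp; the last joint's range is limited). The gripper opens to 85 mm and grips with 20 to 120 N. Pads are 22 mm wide; open, the fingers measure 114 mm over their backs; the gripper's body (76 mm by 85 mm) begins 54 mm behind the grasp point. The pads swing forward as they close: fully open they stand 13 mm farther back than shut.
Start: joints at [1.118, 0.628, 0.038, 1.517, -0.027, 0.996, -0.02], TCP at [0.245, -0.602, 0.192] pointing down, gripper open.
Joint ranges: [-3.06, 3.06], [-0.37, 2.12], [-1.25, 1.32], [0.18, 2.47], [-1.1, 4.24], [0.23, 1.98], [-2.94, 2.94]. Speed limits (rad/s): [2.57, 2.57, 3.14, 3.14, 3.14, 3.14, 3.14].

INTERFACE

Orientations are given as a rotation vector (axis times angle).
In Python, from plant import r, viewer, sign_off gives the robot as it stands.
- The arm moves only by the tool play_rows, never from a script. Its argument "deltas" is a list of rows, each an object with "dp": the shift along the tool's x, y, z in m, a list of three; "twist": the turn, a rotation vector about the tool's x, y, z in degrees, a list of three; "fingers": the opening, from 0 (shut) to 1 (fully open). In form: [{"dp": [dx, dy, dz], "twist": [rx, ry, rz], "fingers": fingers}, ...]. A call has 1 to 8 rows; each row shifts and turns the commanded pose from where the row before left it, along the tool's axes as they then stand; what a row does not reach is not made up. A row lasts 1/8 s, in which the tool goes at most 62.5 mm and 10.7 degrees, less where a joint would pass 70% of its speed; a pose out of reach is approached as far as the arm can. A call is refused whole if a number of a shift passes 0.0625 or a number of a turn 10.7, either way. A call with a gripper value outside its range is refused whole. The fingers move at their own pace and stop on an object; "newtons" is the grip in N (left out, the last holds). Time passes only in rows, so rows that do not move let the fingers close. It gives the time, the measured TCP pose, the force, the opening and the grip force at its end, in the units of the state.
- r.state(): the state, without advancing time (a new reading comes with each control period).
- viewer.read_camera(name): name is "scene" or "top"; returns a dict with "frame" (480x640x3 uint8, red, green, blue), "mtx" (3x3 intrinsics, pixels), "position" and "attitude" of the camera in the world. Camera axes: x right, y up, looking along -z (the intrinsics and any distortion apply to the point x, -y, -z); pixel columns grow to the right and rows downward; lengths in m; the calibration is good to about 2 mm. A picture is of the moment at which its call begins. There is no depth.
- sign_off(): hands the job in; it is judged then, once.
Trained networks look in the newest picture that a camera, given by its name, has taken for a name from the list of things; names that differ only in an ending like _2 or _b are one class to them, and where a whole thing is asked for, a point or a joint stands for the part that bears it (a point fixed in the world has none). Each returns a list of dicts, best first, with "p" (0 to 1); they miss things now and then, are a little off and sometimes report something else, mostly with a low value. They report only what shows in the picture. A call takes as long as a camera call.
- viewer.regions_of(camera, target): "mask" (480x640 bool, what is visible of it).
- viewer.spot_point(camera, target): "at" ([x, y, z] in m, in world coordinates, good to about 4 mm: a listed point, or the origin of a listed thing).
The state is a dict: "t": time; "joints": joint angles; "joint_velocities": joint speeds; "effort": joint torques, N m; "ee_pos": TCP position; "tcp_rot": TCP orientation; "contact_force": force on the tool from outside, world axes, zero at the start; "wrist_torque": the same for the moment, N m; "gripper_width": opening from 0.0 (shut) to 1.0 (fully open); "grip_force": force on a finger pad.
Only numpy, scipy, OpenCV 4.12 (cv2) and the standard library are available. Lean on these libraries where they do the work, as an engineer would, in place of code of your own. Each camera call takes 0.05 s, during which the arm holds its last target. There are 200 camera calls.

## Working session

There is one attempt and no reset: what is moved stays moved. The work goes in short steps, Python scripts to look and compute and a tool call to move; the robot and the scene stay as the last step left them, time stands still between calls to the robot, and variables do not carry over. Pictures are saved under pics/ and viewed, at most 10 in all, crops included, and the job is handed in when it is done.

Besides the shell and the picture viewer there is one more tool, called after "Request:" as name([rows], argument=value, ...), one row to a line, values as JSON. play_rows: Moves the arm, as the interface text tells. Its arguments: {"type":"object","properties":{"deltas":{"type":"array","items":{"type":"object","properties":{"dp":{"type":"array","items":{"type":"number"}},"twist":{"type":"array","items":{"type":"number"}},"fingers":{"type":"number"}}}},"newtons":{"type":"number"}},"required":["deltas"]}

```bash
ls; mkdir -p pics; python3 - <<'E'
from plant import r, viewer
import cv2, numpy as np
s=r.state(); print({k:np.round(v,4) for k,v in s.items()}, r.grip_point_offset)
for c in("scene","top"):
    d=viewer.read_camera(c); cv2.imwrite(f"pics/{c}0.png",d["frame"][:,:,::-1]); print(c,np.round(d["position"],3),np.round(d["attitude"],3),d["mtx"].tolist(),[k for k in d])
    for n in("key","key_handle","holder","monitor","monitor_mouth","monitor_mark","iodine_dropper","vial_6","plaster_box"):
        print(n,[(np.round(q["at"],4).tolist(),round(q["p"],2)) for q in viewer.spot_point(c,n)[:2]])
E
```

```text
pics
{'t': np.float64(0.0), 'joints': array([ 1.1182,  0.6294,  0.0384,  1.5184, -0.027 ,  0.9963, -0.02  ]), 'joint_velocities': array([-0.0009, -0.0008,  0.0008,  0.0011, -0.0002,  0.0002, -0.0025]), 'effort': array([-4.00000e-04, -5.63397e+01,  1.22600e+00, -1.93444e+01,
        1.10000e-02,  1.04000e-02, -0.00000e+00]), 'ee_pos': array([ 0.245 , -0.6013,  0.1908]), 'tcp_rot': array([-3.0812e+00, -6.0330e-01,  6.0000e-04]), 'contact_force': array([-0.593 , -0.5094, -0.6762]), 'wrist_torque': array([ 0.0065, -0.0597,  0.0426]), 'grip_force': np.float64(0.0), 'gripper_width': np.float64(1.0014)} 0.0187
scene [0.115 0.789 0.684] [ 0.334 -1.244 -2.335] [[480.3385031755481, 0.0, 315.12572885054914], [0.0, 480.3385031755481, 237.94972323949142], [0.0, 0.0, 1.0]] ['frame', 'mtx', 'position', 'attitude']
key [([0.5444, 0.1766, 0.006], 0.93), ([0.5351, -0.1051, 0.0767], 0.75)]
key_handle [([0.5435, 0.1753, 0.0876], 0.74)]
holder [([0.5456, 0.1804, -0.0021], 0.95), ([0.5314, -0.1034, 0.0016], 0.52)]
monitor [([0.5316, -0.1019, 0.0008], 0.55)]
monitor_mouth [([0.4296, -0.335, -0.0024], 0.66)
[... 265 characters left out ...]
.596] [[444.2305740714463, 0.0, 323.57982892769894], [0.0, 444.2305740714463, 243.61454123856055], [0.0, 0.0, 1.0]] ['frame', 'mtx', 'position', 'attitude']
key [([0.5433, 0.1843, 0.0082], 0.59)]
key_handle [([0.544, 0.1791, 0.0872], 0.66), ([0.5504, 0.1765, 0.0146], 0.58)]
holder [([0.5411, 0.18, 0.0016], 0.88), ([0.4921, -0.0963, 0.058], 0.27)]
monitor [([0.5332, -0.1017, 0.0023], 0.74)]
monitor_mouth [([0.533, -0.0978, 0.0754], 0.98), ([0.5506, 0.1758, 0.0185], 0.21)]
monitor_mark [([0.4913, -0.0964, 0.0578], 0.85), ([0.668, -0.0082, -0.0046], 0.45)]
iodine_dropper [([0.5153, 0.3671, 0.0022], 0.84)]
vial_6 [([0.6681, -0.0068, -0.0047], 0.6)]
plaster_box [([0.4262, -0.336, -0.0003], 0.89)]
```

```bash
python3 - <<'E'
import cv2
a=cv2.imread("pics/top0.png"); 
cv2.imwrite("pics/top0x.png",cv2.resize(a[120:360,200:520] if 0 else a,None,fx=1.25,fy=1.25))
E
```

```text
(no output)
```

View pics/top0.png

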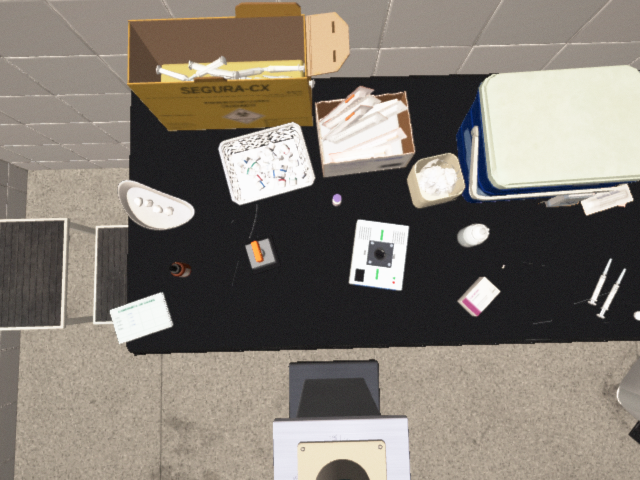

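View pics/scene0.png

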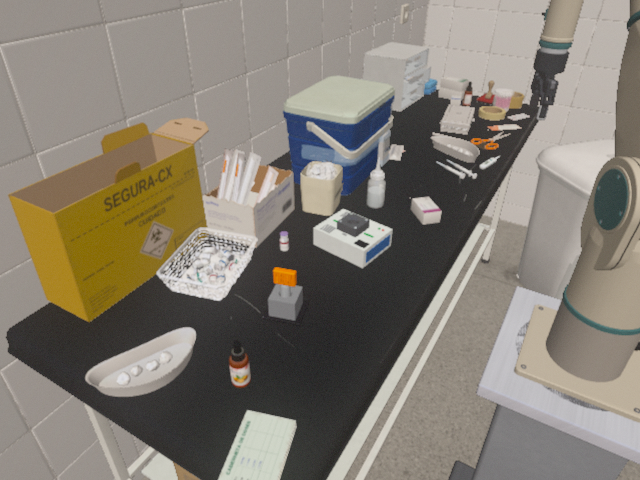

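The top picture shows the key handle at about (258,251), tilted some 15–20° from the image vertical. The monitor is at (379,255) with its green marks above and below the collar, and the vial is at (337,200). The scene picture has the handle at (285,277) and the collar at (353,223).

Next I fit models to the masks for accurate poses.

```bash
cat > h.py <<'E'
import numpy as np, cv2
from scipy.spatial.transform import Rotation as R
from scipy.optimize import minimize
from plant import r, viewer
def proj(d,P):
    p=(np.asarray(P)-d["position"])@R.from_rotvec(d["attitude"]).as_matrix()
    p=p*[1,-1,-1]; q=p@np.array(d["mtx"]).T; return q[:,:2]/q[:,2:]
def unproj(d,uv,z):
    v=np.linalg.solve(np.array(d["mtx"]),[*uv,1])*[1,-1,-1]
    v=R.from_rotvec(d["attitude"]).as_matrix()@v; c=np.array(d["position"]); return c+v*(z-c[2])/v[2]
def box(x,y,a,lx,ly,z0,z1):
    c=np.array([[i*lx/2,j*ly/2] for i in(-1,1) for j in(-1,1)])@np.array([[np.cos(a),np.sin(a)],[-np.sin(a),np.cos(a)]])+[x,y]
    return np.vstack([np.c_[c,[z]*4] for z in(z0,z1)])
def fit(d,mask,x0,dims):
    S=16; m=mask.astype(np.float32)
    def f(p):
        h=cv2.convexHull(proj(d,box(p[0],p[1],p[2],*dims)).astype(np.float32)).reshape(-1,2)
        o=h.min(0).astype(int)-6; w=h.max(0).astype(int)+6-o
        im=np.zeros((w[1]*8,w[0]*8),np.uint8); cv2.fillPoly(im,[np.round(((h+.5-o)*8-.5)*16).astype(np.int32)],255,shift=4)
        im=cv2.resize(im,tuple(w.tolist()),interpolation=cv2.INTER_AREA)/255.
        return np.abs(im-m[o[1]:o[1]+w[1],o[0]:o[0]+w[0]]).sum()
    best=None
    for da in np.radians([-20,-10,0,10,20]):
        s=np.array(x0)+[0,0,da]
        q=minimize(f,s,method="Nelder-Mead",options=dict(initial_simplex=[s,s+[.006,0,0],s+[0,.006,0],s+[0,0,.1]],xatol=1e-5,fatol=.01))
        if best is None or q.fun<best.fun: best=q
    return best.x,best.fun,m.sum()
def orange(f):
    h=cv2.cvtColor(f,cv2.COLOR_RGB2HSV); return (h[...,0]>3)&(h[...,0]<20)&(h[...,1]>170)&(h[...,2]>90)
def green(f):
    h=cv2.cvtColor(f,cv2.COLOR_RGB2HSV); return (h[...,0]>45)&(h[...,0]<85)&(h[...,1]>110)&(h[...,2]>60)
def near(d,m,P,rad):
    u=proj(d,[P])[0]; yy,xx=np.mgrid[:480,:640]; return m&(np.hypot(xx-u[0],yy-u[1])<rad)
E
python3 - <<'E'
from h import *
for c in("top","scene"):
    d=viewer.read_camera(c); f=d["frame"]
    m=near(d,orange(f),[.544,.178,.09],30)
    x,e,n=fit(d,m,[.544,.178,.2],(.046,.014,.074,.108)); print(c,"handle",x.round(4),np.degrees(x[2]).round(1),e,n)
    g=near(d,green(f),[.532,-.1,.055],45)
    n,l,st,ce=cv2.connectedComponentsWithStats(g.astype(np.uint8))
    P=[unproj(d,ce[i],.055) for i in range(1,n) if st[i,4]>5]; print([st[i,4] for i in range(1,n)],np.round(P,4))
    mm=viewer.regions_of(c,"monitor"); 
    for q in mm[:1]:
        print(q["p"],q["mask"].sum()); x,e,n=fit(d,q["mask"],[.532,-.1,-.1],(.15,.12,0,.055)); print("monitor",x.round(4),np.degrees(x[2]).round(1),e,n)
    q=viewer.regions_of(c,"holder")[0]; print("holder",q["p"],q["mask"].sum())
E
```

```text
top handle [0.5439 0.1801 0.345 ] 19.8 46.15686274509804 129.0
[np.int32(11), np.int32(10)] [[ 0.5779 -0.1065  0.055 ]
 [ 0.4856 -0.0916  0.055 ]]
0.59 3412
monitor [ 0.5317 -0.0986 -0.1576] -9.0 81.54509803921569 3412.0
holder 0.64 661
scene handle [0.5435 0.1779 0.3543] 20.3 46.68235294117646 389.0
[np.int32(1), np.int32(1), np.int32(2), np.int32(1), np.int32(1)] []
0.91 2994
monitor [ 0.5347 -0.106  -0.1637] -9.4 122.76470588235294 2994.0
holder 0.58 1197
```

```bash
cat >> h.py <<'E'
def rot(yaw): y=np.radians(yaw); return np.array([[np.cos(y),np.sin(y),0],[np.sin(y),-np.cos(y),0],[0,0,-1]])
def go(xyz,yaw):
    s=r.state(); M=R.from_rotvec(s["tcp_rot"]).as_matrix()
    tw=np.degrees(R.from_matrix(M.T@rot(yaw)).as_rotvec())
    print("t",round(s["t"],2),"pos",s["ee_pos"].round(4),"yaw",np.degrees(np.arctan2(M[1,0],M[0,0])).round(2),"F",s["contact_force"].round(2),"T",s["wrist_torque"].round(3),"w",round(s["gripper_width"],3),"grip",round(s["grip_force"],1),"q",s["joints"].round(2))
    print("dp mm",(1000*M.T@(np.array(xyz)-s["ee_pos"])).round(2),"twist",tw.round(2))
E
python3 -c "
from h import *
go([.5437,.179,.19],20)"
```

```text
t 1.3 pos [ 0.2453 -0.602   0.1917] yaw 22.16 F [-0.11 -0.11 -0.39] T [0.006 0.036 0.043] w 1.003 grip 0.0 q [ 1.12  0.63  0.04  1.52 -0.03  1.   -0.02]
dp mm [ 571.01 -610.71    1.72] twist [ 0.   -0.    2.16]
```

Request:
play_rows([
  {"dp":[0.02,-0.022,0],"twist":[0,0,0],"fingers":1},
  {"dp":[0.036,-0.038,0],"twist":[0,0,0],"fingers":1},
  {"dp":[0.036,-0.038,0],"twist":[0,0,0],"fingers":1},
  {"dp":[0.036,-0.038,0],"twist":[0,0,0],"fingers":1},
  {"dp":[0.036,-0.038,0],"twist":[0,0,0],"fingers":1},
  {"dp":[0.036,-0.038,0],"twist":[0,0,0],"fingers":1},
  {"dp":[0.036,-0.038,0],"twist":[0,0,0],"fingers":1},
  {"dp":[0.036,-0.038,0],"twist":[0,0,0],"fingers":1},
])

```text
t: 2.3
ee_pos: [0.3892, -0.2312, 0.192]
tcp_rot: [3.082, 0.603, 0.001]
contact_force: [0.7, -0.1, 0.1]
gripper_width: 1.001
grip_force: 0.0
```

Request:
play_rows([
  {"dp":[0.036,-0.038,0],"twist":[0,0,0],"fingers":1},
  {"dp":[0.036,-0.038,0],"twist":[0,0,0],"fingers":1},
  {"dp":[0.036,-0.038,0],"twist":[0,0,0],"fingers":1},
  {"dp":[0.036,-0.038,0],"twist":[0,0,0],"fingers":1},
  {"dp":[0.036,-0.038,0],"twist":[0,0,0],"fingers":1},
  {"dp":[0.036,-0.038,0],"twist":[0,0,2.2],"fingers":1},
  {"dp":[0.036,-0.038,0],"twist":[0,0,0],"fingers":1},
  {"dp":[0.02,-0.022,0],"twist":[0,0,0],"fingers":1},
])

```text
t: 3.3
ee_pos: [0.5355, 0.139, 0.1919]
tcp_rot: [-3.092, -0.549, -0.002]
contact_force: [0.5, -0.6, -0.5]
gripper_width: 0.998
grip_force: 0.0
```

```bash
python3 -c "
from h import *
go([.5437,.179,.092-.0187+.004],20)"
```

```text
t 3.3 pos [0.5355 0.139  0.1919] yaw 20.14 F [ 0.53 -0.6  -0.53] T [-0.011  0.058  0.022] w 0.998 grip 0.0 q [-0.27  0.49 -0.04  1.79  0.03  0.86 -1.55]
dp mm [ 21.32 -34.63 114.62] twist [-0.06 -0.08  0.14]
```

Request:
play_rows([
  {"dp":[0.0213,-0.0346,0],"twist":[0,0,0],"fingers":1},
  {"dp":[0,0,0.03],"twist":[0,0,0],"fingers":1},
  {"dp":[0,0,0.03],"twist":[0,0,0],"fingers":1},
  {"dp":[0,0,0.03],"twist":[0,0,0],"fingers":1},
  {"dp":[0,0,0.0246],"twist":[0,0,0],"fingers":1},
  {"dp":[0,0,0],"twist":[0,0,0],"fingers":0.5},
], newtons=40)

```text
t: 4.05
ee_pos: [0.5415, 0.1748, 0.0756]
tcp_rot: [3.093, 0.544, -0.006]
contact_force: [-0.8, -0.2, 1.5]
gripper_width: 0.815
grip_force: 0.0
```

```bash
python3 -c "
from h import *
go([.5437,.179,.0773],20)
for c in ('scene','top'):
    cv2.imwrite('pics/%s1.png'%c,viewer.read_camera(c)['frame'][:,:,::-1])
a=cv2.imread('pics/scene1.png')[190:350,200:400];b=cv2.imread('pics/top1.png')[180:340,170:370]
cv2.imwrite('pics/c1.png',cv2.resize(np.hstack([a,b]),None,fx=2,fy=2,interpolation=2))"
```

```text
t 4.05 pos [0.5415 0.1748 0.0756] yaw 19.96 F [-0.77 -0.24  1.54] T [-0.007 -0.042  0.004] w 0.815 grip 0.0 q [-0.34  0.67 -0.04  1.85  0.04  0.63 -1.62]
dp mm [ 3.55 -3.21 -1.72] twist [ 0.    0.22 -0.04]
```

View pics/c1.png

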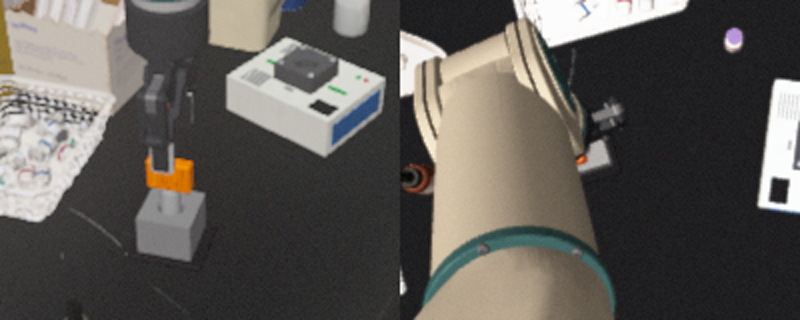

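The crop shows the open fingers straddling the orange handle at about (168,165) in the crop. The holder is undisturbed. I'll correct the 3 mm offset, then close the fingers.

Request:
play_rows([
  {"dp":[0.0035,-0.0032,-0.0017],"twist":[0,0,0],"fingers":0.5},
  {"dp":[0,0,0],"twist":[0,0,0],"fingers":0.4},
])

```text
t: 4.4
ee_pos: [0.5462, 0.1805, 0.0801]
tcp_rot: [-3.093, -0.545, -0.004]
contact_force: [0.1, 0.1, -0.0]
gripper_width: 0.397
grip_force: 0.0
```

```bash
python3 -c "
from h import *
go([.5437,.179,.0773],20)"
```

```text
t 4.4 pos [0.5462 0.1805 0.0801] yaw 20.0 F [ 0.09  0.13 -0.04] T [-0.041 -0.045 -0.054] w 0.397 grip 0.0 q [-0.34  0.67 -0.04  1.84  0.04  0.64 -1.63]
dp mm [-2.89  0.57  2.78] twist [-0.02 -0.16 -0.  ]
```

Request:
play_rows([
  {"dp":[-0.0029,0.0006,0.0028],"twist":[0,0,0],"fingers":0.35},
  {"dp":[0,0,0],"twist":[0,0,0],"fingers":0.35},
  {"dp":[0,0,0],"twist":[0,0,0],"fingers":0.3},
])

```text
t: 4.78
ee_pos: [0.5425, 0.1778, 0.076]
tcp_rot: [3.094, 0.544, -0.0]
contact_force: [-0.2, 0.3, -0.8]
gripper_width: 0.301
grip_force: 0.0
```

```bash
python3 -c "
from h import *
go([.5437,.179,.0773],20)"
```

```text
t 4.78 pos [0.5425 0.1778 0.076 ] yaw 19.95 F [-0.17  0.29 -0.78] T [ 0.004 -0.007 -0.041] w 0.301 grip 0.0 q [-0.34  0.67 -0.04  1.85  0.04  0.63 -1.63]
dp mm [ 1.56 -0.73 -1.33] twist [ 0.    0.01 -0.05]
```

Request:
play_rows([
  {"dp":[0.001,-0.0005,0],"twist":[0,0,0],"fingers":0.2},
  {"dp":[0,0,0],"twist":[0,0,0],"fingers":0.12},
  {"dp":[0,0,0],"twist":[0,0,0],"fingers":0},
  {"dp":[0,0,0],"twist":[0,0,0],"fingers":0},
], newtons=50)

```text
t: 5.28
ee_pos: [0.5433, 0.1787, 0.076]
tcp_rot: [3.094, 0.545, 0.0]
contact_force: [0.5, -0.7, -0.4]
gripper_width: 0.002
grip_force: 0.0
```

```bash
python3 -c "
from h import *
go([.5437,.179,.0773],20)"
```

```text
t 5.28 pos [0.5433 0.1787 0.076 ] yaw 19.96 F [ 0.51 -0.72 -0.39] T [-0.015 -0.049  0.012] w 0.002 grip 0.0 q [-0.34  0.67 -0.04  1.84  0.04  0.63 -1.63]
dp mm [ 0.42 -0.12 -1.28] twist [ 0.   -0.   -0.04]
```

```bash
python3 -c "
from h import *
for c in ('scene','top'):
    d=viewer.read_camera(c); cv2.imwrite('pics/%s2.png'%c,d['frame'][:,:,::-1]); m=near(d,orange(d['frame']),[.544,.178,.09],40); print(m.sum(), np.argwhere(m).mean(0)[::-1], proj(d,[[.5437,.179,.091],r.state()['ee_pos']]))
a=cv2.imread('pics/scene2.png')[230:330,230:340];b=cv2.imread('pics/top2.png')[200:300,210:320]
cv2.imwrite('pics/c2.png',cv2.resize(np.hstack([a,b]),None,fx=3.6,fy=3.6,interpolation=2))"
```

```text
374 [284.43048128 276.45187166] [[284.21158505 276.44854797]
 [284.65804432 282.34101526]]
27 [259.59259259 258.7037037 ] [[257.35761099 250.96834338]
 [258.43561148 251.68946062]]
```

View pics/c2.png

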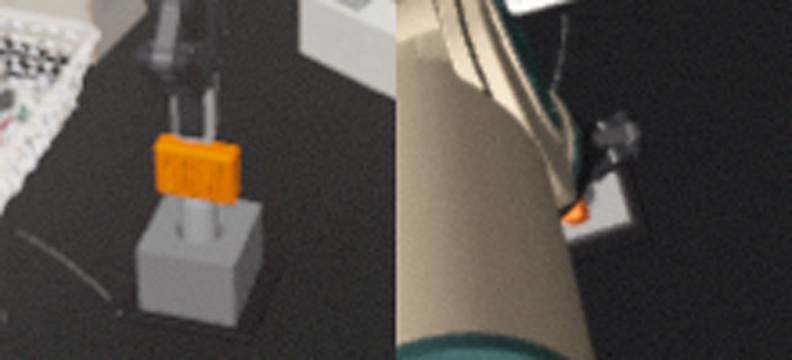

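```bash
python3 -c "
from h import *
a=cv2.imread('pics/scene2.png'); d=viewer.read_camera('scene'); s=r.state(); t=s['ee_pos']; M=R.from_rotvec(s['tcp_rot']).as_matrix()
print(t, s['gripper_width'], s['joints'].round(3))
a=cv2.resize(a[130:330,180:400],None,fx=3,fy=3,interpolation=2)
for k in (0,.0187,.05,.0727,.1,.15):
    for o in ((0,0),) :
        u=(proj(d,[t-M[:,2]*k])[0]-[180,130])*3; cv2.circle(a,tuple(int(v) for v in u),3,(0,255,255),-1)
for sx in(-1,1):
  for sy in (-1,1):
    u=(proj(d,[t-M[:,2]*.0727+M[:,0]*.038*sx+M[:,1]*.0425*sy])[0]-[180,130])*3; cv2.circle(a,tuple(int(v) for v in u),3,(255,0,255),-1)
cv2.imwrite('pics/c3.png',a)"
```

```text
[0.54334516 0.17872051 0.07602872] 0.0036677445697936807 [-0.342  0.669 -0.039  1.844  0.041  0.63  -1.628]
```

View pics/c3.png

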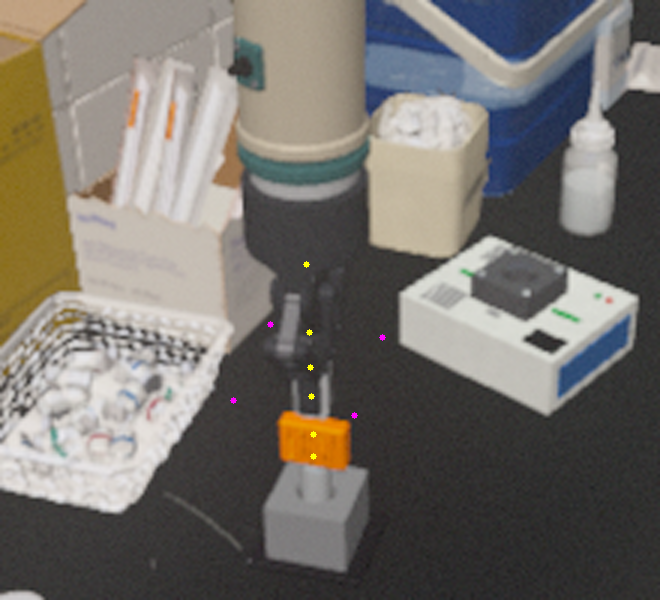

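The fingers are drawn behind or above the handle, and the width reads shut. That doesn't match the reported TCP. I'll raise the tool straight up and compare what I see with what the state reports.

Request:
play_rows([
  {"dp":[0,0,-0.02],"twist":[0,0,0],"fingers":0},
  {"dp":[0,0,-0.03],"twist":[0,0,0],"fingers":0},
  {"dp":[0,0,-0.02],"twist":[0,0,0],"fingers":0},
  {"dp":[0,0,0],"twist":[0,0,0],"fingers":0},
])

```text
t: 5.92
ee_pos: [0.5445, 0.1792, 0.1474]
tcp_rot: [-3.093, -0.544, -0.005]
contact_force: [0.1, 0.2, -0.6]
gripper_width: -0.002
grip_force: 0.0
```

```bash
python3 -c "
from h import *
s=r.state(); t=s['ee_pos']; M=R.from_rotvec(s['tcp_rot']).as_matrix(); go([.5437,.179,.0773],20)
out=[]
for c,(x0,y0) in dict(scene=(230,170),top=(200,180)).items():
    d=viewer.read_camera(c); a=d['frame'][:,:,::-1].copy(); cv2.imwrite('pics/%s4.png'%c,a)
    if c=='scene': x,e,n=fit(d,near(d,orange(d['frame']),[.544,.178,.09],40),[.544,.178,.35],(.046,.014,.074,.108)); print(x,e,n)
    a=cv2.resize(a[y0:y0+150,x0:x0+100],None,fx=4,fy=4,interpolation=2)
    for k in (0,.0187,.0727):
        u=(proj(d,[t-M[:,2]*k])[0]-[x0,y0]+.5)*4; cv2.circle(a,tuple(int(v) for v in u),3,(0,255,255),-1)
    out.append(a)
cv2.imwrite('pics/c4.png',np.hstack(out))"
```

```text
t 5.92 pos [0.5445 0.1792 0.1474] yaw 19.96 F [ 0.08  0.24 -0.61] T [ 0.011 -0.051 -0.036] w -0.002 grip 0.0 q [-0.34  0.57 -0.04  1.79  0.03  0.78 -1.62]
dp mm [-1.09 -0.14 70.11] twist [-0.   -0.2  -0.04]
[0.54360937 0.17839437 0.22214377] 47.705882352941174 388.0
```

View pics/c4.png

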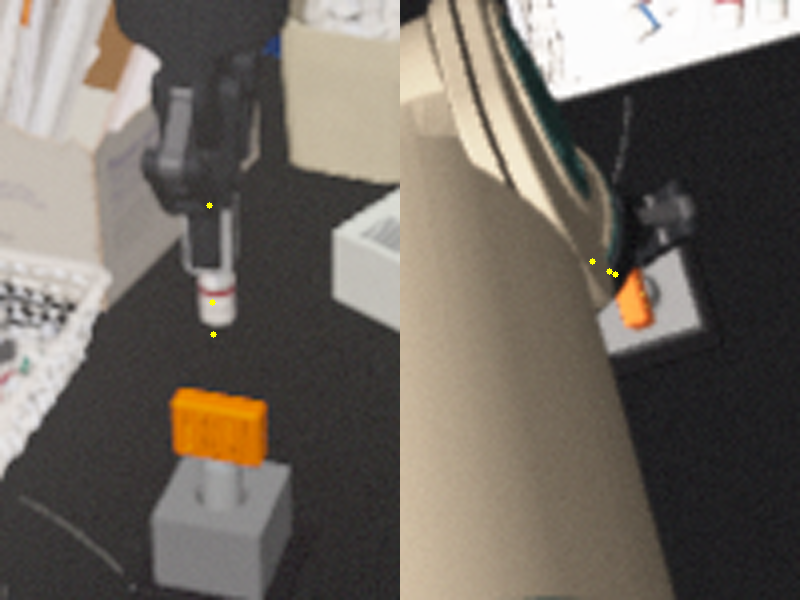

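The closed pads now show with their tip at about (217,325) in the left crop, close to the projected TCP at (213,334). The handle stayed put. So the handle fit is the suspect, because its residual was large. I'll overlay it on the first pictures.

```bash
python3 -c "
from h import *
out=[]
for c,n,P in (('top','top0',(.5439,.1801,.345)),('scene','scene0',(.5435,.1779,.354)),('scene','scene4',(.5436,.1784,.222))):
    d=viewer.read_camera(c); f=cv2.imread('pics/%s.png'%n)[:,:,::-1].copy()
    x0,y0=(np.array(proj(d,[[.544,.178,.08]])[0])-[16,24]).astype(int)
    m=near(d,orange(f),[.544,.178,.09],30); 
    a=cv2.resize(f[y0:y0+48,x0:x0+32,::-1].copy(),None,fx=8,fy=8,interpolation=0)
    cc,_=cv2.findContours(cv2.resize(m[y0:y0+48,x0:x0+32].astype(np.uint8),None,fx=8,fy=8,interpolation=0),0,2); cv2.drawContours(a,cc,-1,(0,255,0),1)
    b=(proj(d,box(*P,.046,.014,.074,.108))+.5-[x0,y0])*8; h=cv2.convexHull(b.astype(np.float32)).astype(int); cv2.polylines(a,[h],True,(255,255,0),1)
    out.append(a)
cv2.imwrite('pics/c5.png',np.hstack(out))"
```

```text
(no output)
```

View pics/c5.png

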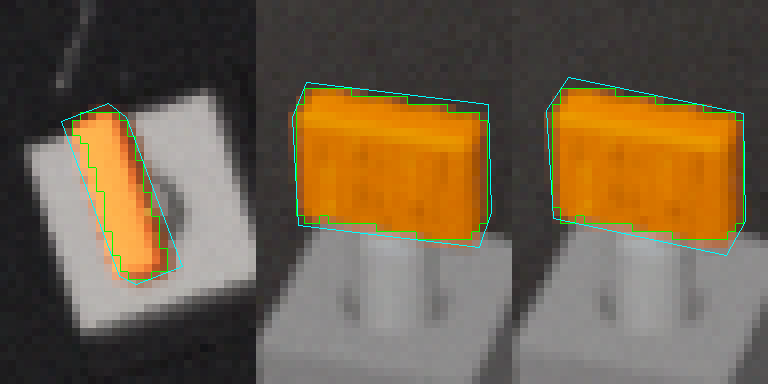

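The white piece with a red line is vial_6 in the background (scene px ~(284,245)), not the pads. The real fingertips end near px (284,237), about 16 px above the projected TCP. So the fingers closed above the handle, and the reported TCP doesn't match the visible tips. I'll triangulate the far knuckle to see which direction the offset lies in.

```bash
python3 -c "
from h import *
s=r.state(); t=s['ee_pos']; M=R.from_rotvec(s['tcp_rot']).as_matrix()
D={c:viewer.read_camera(c) for c in('scene','top')}
def tri(us,ut):
    A=np.zeros((3,3));b=np.zeros(3)
    for c,u in(('scene',us),('top',ut)):
        o=np.array(D[c]['position']); v=unproj(D[c],u,0)-o; v/=np.linalg.norm(v); Q=np.eye(3)-np.outer(v,v); A+=Q;b+=Q@o
    return np.linalg.solve(A,b)
for us in((290,197),(292,188),(288,210)):
    p=tri(us,(267.5,232.5)); print(p.round(3),'tool',(M.T@(p-t)).round(3),'reproj',*[proj(D[c],[p])[0].round(1) for c in D])
d=D['scene']; u0=np.array([230+213/4,170+270/4])
for z in (.147,.16,.17,.18,.19): print(z,unproj(d,u0,z).round(3),(M.T@(unproj(d,u0,z)-t)).round(3))
print('proj wrist pts', [proj(d,[t-M[:,2]*k])[0].round(1).tolist() for k in(0,.05,.1,.15,.2,.25)])
"
```

```text
[0.56  0.135 0.245] tool [ 0.001  0.047 -0.1  ] reproj [287.6 196.6] [268.7 234.5]
[0.557 0.132 0.263] tool [-0.002  0.049 -0.119] reproj [289.4 187.5] [268.8 234.8]
[0.564 0.138 0.217] tool [ 0.006  0.045 -0.072] reproj [285.5 209.6] [268.7 234.6]
0.147 [0.574 0.134 0.147] [ 0.015  0.053 -0.002]
0.16 [0.563 0.15  0.16 ] [ 0.009  0.034 -0.015]
0.17 [0.555 0.162 0.17 ] [ 0.006  0.02  -0.025]
0.18 [0.546 0.174 0.18 ] [ 0.002  0.005 -0.035]
0.19 [0.537 0.186 0.19 ] [-0.002 -0.009 -0.045]
proj wrist pts [[284.0, 254.3], [283.2, 232.5], [282.3, 209.2], [281.3, 184.3], [280.2, 157.7], [279.1, 129.2]]
```

The lateral offset is near zero. The real tips sit about 35 mm short of the reported TCP along the tool axis. I'll reopen and descend lower, in steps, watching the force.

Request:
play_rows([
  {"dp":[0,0,0],"twist":[0,0,0],"fingers":0.8},
  {"dp":[0,0,0],"twist":[0,0,0],"fingers":0.8},
  {"dp":[0,0,0],"twist":[0,0,0],"fingers":0.8},
  {"dp":[-0.001,0,0.03],"twist":[0,0,0],"fingers":0.8},
  {"dp":[0,0,0.03],"twist":[0,0,0],"fingers":0.8},
  {"dp":[0,0,0.015],"twist":[0,0,0],"fingers":0.8},
])

```text
t: 7.02
ee_pos: [0.5416, 0.1781, 0.0697]
tcp_rot: [3.094, 0.544, -0.003]
contact_force: [-0.3, -0.5, 0.8]
gripper_width: 0.8
grip_force: 0.0
```

Request:
play_rows([
  {"dp":[0,0,0.01],"twist":[0,0,0],"fingers":0.8},
  {"dp":[0,0,0.008],"twist":[0,0,0],"fingers":0.8},
  {"dp":[0,0,0.006],"twist":[0,0,0],"fingers":0.8},
  {"dp":[0,0,0.0],"twist":[0,0,0],"fingers":0.8},
])

```text
t: 7.52
ee_pos: [0.5424, 0.1784, 0.047]
tcp_rot: [3.094, 0.544, -0.0]
contact_force: [1.2, -0.7, -0.1]
gripper_width: 0.797
grip_force: 0.0
```

```bash
python3 -c "
from h import *
go([.5437,.1795,.045],20)
d=viewer.read_camera('scene'); a=d['frame'][:,:,::-1]; cv2.imwrite('pics/scene6.png',a)
cv2.imwrite('pics/c6.png',cv2.resize(a[190:330,230:350],None,fx=4,fy=4,interpolation=2))"
```

```text
t 7.53 pos [0.5424 0.1784 0.047 ] yaw 19.96 F [ 1.16 -0.72 -0.09] T [ 0.033 -0.002  0.02 ] w 0.797 grip 0.0 q [-0.34  0.71 -0.04  1.86  0.04  0.57 -1.63]
dp mm [ 1.61 -0.59  1.96] twist [ 0.    0.   -0.04]
```

View pics/c6.png

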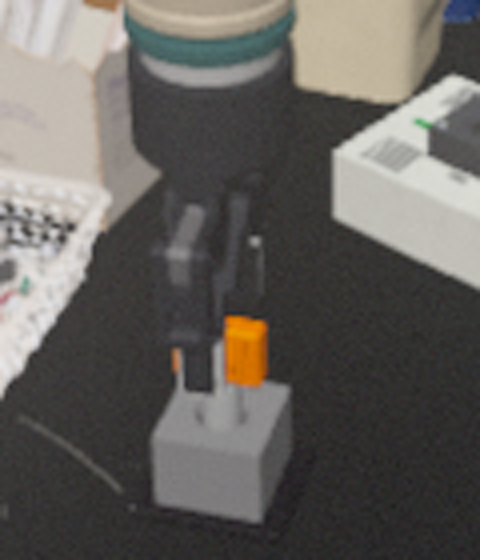

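Request:
play_rows([
  {"dp":[0.0015,-0.0005,0],"twist":[0,0,0],"fingers":0.5},
  {"dp":[0,0,0],"twist":[0,0,0],"fingers":0.3},
  {"dp":[0,0,0],"twist":[0,0,0],"fingers":0.15},
  {"dp":[0,0,0],"twist":[0,0,0],"fingers":0},
  {"dp":[0,0,0],"twist":[0,0,0],"fingers":0},
], newtons=40)

```text
t: 8.2
ee_pos: [0.5439, 0.1792, 0.0473]
tcp_rot: [3.094, 0.544, 0.001]
contact_force: [0.2, -0.8, 3.7]
gripper_width: 0.152
grip_force: 40.2
```

```bash
python3 -c "
from h import *
go([.5437,.1795,.045],20)
d=viewer.read_camera('scene'); a=d['frame'][:,:,::-1]; cv2.imwrite('pics/scene7.png',a)
M=R.from_rotvec(r.state()['tcp_rot']).as_matrix();t=np.array([.5424,.1784,.047])
for k in(0,.01,.02,.03,.04,.05): print(k,(proj(d,[t-M[:,1]*.034-M[:,2]*k])[0]-[230,190])*4)"
```

```text
t 8.2 pos [0.5439 0.1792 0.0473] yaw 19.95 F [ 0.22 -0.84  3.67] T [-0.245  0.05  -0.03 ] w 0.152 grip 40.2 q [-0.34  0.71 -0.04  1.86  0.04  0.57 -1.63]
dp mm [-0.06 -0.34  2.3 ] twist [ 0.01 -0.02 -0.05]
0 [205.8429427  458.69092612]
0.01 [205.17598637 443.31152404]
0.02 [204.50103399 427.74774054]
0.03 [203.81794091 411.99623985]
0.04 [203.12655894 396.05360521]
0.05 [202.42673631 379.91633649]
```

Gripped: 13 mm opening at 40 N. Now lifting.

Request:
play_rows([
  {"dp":[0,0,-0.005],"twist":[0,0,0],"fingers":0},
  {"dp":[0,0,-0.01],"twist":[0,0,0],"fingers":0},
  {"dp":[0,0,-0.015],"twist":[0,0,0],"fingers":0},
  {"dp":[0,0,-0.02],"twist":[0,0,0],"fingers":0},
  {"dp":[0,0,-0.02],"twist":[0,0,0],"fingers":0},
  {"dp":[0,0,-0.02],"twist":[0,0,0],"fingers":0},
  {"dp":[0,0,-0.015],"twist":[0,0,0],"fingers":0},
  {"dp":[0,0,0],"twist":[0,0,0],"fingers":0},
])

```text
t: 9.25
ee_pos: [0.5445, 0.1799, 0.1536]
tcp_rot: [-3.093, -0.545, -0.004]
contact_force: [0.3, -0.1, -1.2]
gripper_width: 0.156
grip_force: 39.7
```

```bash
python3 -c "
from h import *
go([.532,-.0995,.152],20); go([.532,-.0995,.152],72)
d=viewer.read_camera('scene'); a=d['frame'][:,:,::-1]; cv2.imwrite('pics/scene8.png',a)
m=near(d,orange(d['frame']),[.544,.178,.194],40);u=np.argwhere(m)
print(m.sum(),u.mean(0)[::-1],u.min(0),u.max(0),proj(d,[[.544,.179,.083+.0393*0+r.state()['ee_pos'][2]-.0393]]))"
```

```text
t 9.25 pos [0.5445 0.1799 0.1536] yaw 19.97 F [ 0.31 -0.14 -1.24] T [ 0.01  -0.033 -0.049] w 0.156 grip 39.7 q [-0.34  0.56 -0.04  1.78  0.03  0.8  -1.62]
dp mm [-107.16  258.37    1.2 ] twist [-0.01 -0.17 -0.03]
t 9.25 pos [0.5445 0.1799 0.1536] yaw 19.97 F [ 0.31 -0.14 -1.24] T [ 0.01  -0.033 -0.049] w 0.156 grip 39.7 q [-0.34  0.56 -0.04  1.78  0.03  0.8  -1.62]
dp mm [-107.16  258.37    1.2 ] twist [  0.06  -0.16 -52.03]
238 [284.11344538 233.42436975] [223 270] [242 294] [[282.38581462 231.79727941]]
```

Request:
play_rows([
  {"dp":[-0.008,0.019,0],"twist":[0,0,0],"fingers":0},
  {"dp":[-0.0165,0.04,0],"twist":[0,0,0],"fingers":0},
  {"dp":[-0.0165,0.04,0],"twist":[0,0,0],"fingers":0},
  {"dp":[-0.0165,0.04,0],"twist":[0,0,0],"fingers":0},
  {"dp":[-0.0165,0.04,0],"twist":[0,0,0],"fingers":0},
  {"dp":[-0.0165,0.04,0],"twist":[0,0,0],"fingers":0},
  {"dp":[-0.0125,0.03,0],"twist":[0,0,0],"fingers":0},
  {"dp":[-0.004,0.0094,0],"twist":[0,0,0],"fingers":0},
])

```text
t: 10.3
ee_pos: [0.5294, -0.1042, 0.1512]
tcp_rot: [3.094, 0.536, -0.004]
contact_force: [-0.6, 0.3, -2.0]
gripper_width: 0.157
grip_force: 39.7
```

Request:
play_rows([
  {"dp":[0,0,0],"twist":[0,0,-8],"fingers":0},
  {"dp":[0,0,0],"twist":[0,0,-8],"fingers":0},
  {"dp":[0,0,0],"twist":[0,0,-8],"fingers":0},
  {"dp":[0,0,0],"twist":[0,0,-8],"fingers":0},
  {"dp":[0,0,0],"twist":[0,0,-8],"fingers":0},
  {"dp":[0,0,0],"twist":[0,0,-8],"fingers":0},
  {"dp":[0,0,0],"twist":[0,0,-4],"fingers":0},
  {"dp":[0,0,0],"twist":[0,0,0],"fingers":0},
])

```text
t: 11.3
ee_pos: [0.5307, -0.0996, 0.1516]
tcp_rot: [-2.541, -1.845, 0.001]
contact_force: [-0.0, -0.4, -1.6]
gripper_width: 0.155
grip_force: 39.6
```

```bash
python3 -c "
from h import *
go([.532,-.0995,.152],72)
out=[]
for c in('scene','top'):
    d=viewer.read_camera(c); a=d['frame'][:,:,::-1]; cv2.imwrite('pics/%s9.png'%c,a)
    x0,y0=(proj(d,[[.532,-.1,.09]])[0]-[40,55]).astype(int); print(c,x0,y0, proj(d,[[.532,-.0995,.077]]))
    out.append(cv2.resize(a[y0:y0+90,x0:x0+80],None,fx=5,fy=5,interpolation=2))
cv2.imwrite('pics/c9.png',np.hstack(out))"
```

```text
t 11.3 pos [ 0.5307 -0.0996  0.1516] yaw 71.96 F [-0.01 -0.41 -1.62] T [-0.037 -0.023 -0.002] w 0.155 grip 39.6 q [ 0.35  0.54 -0.31  1.86  0.23  0.78 -0.4 ]
dp mm [ 0.47  1.23 -0.45] twist [-0.07 -0.02 -0.04]
scene 313 160 [[353.25414078 220.32196722]]
top 341 197 [[380.52989478 253.38051955]]
```

View pics/c9.png

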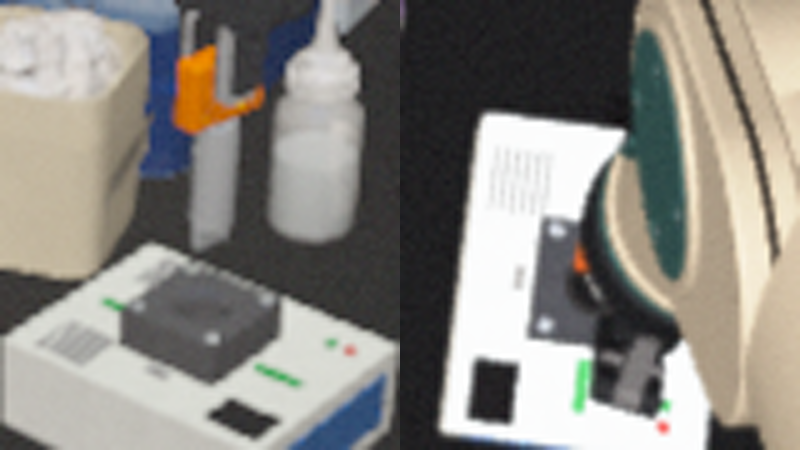

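```bash
python3 -c "
from h import *
d=viewer.read_camera('scene'); t=r.state()['ee_pos']
for z in(.112,.122,.17): print(z,(proj(d,[[t[0],t[1],z]])[0]-[313,160]+.5)*5)
for dx,dy in((.003,0),(0,.003)): print((proj(d,[[t[0]+dx,t[1]+dy,.122]])[0]-[313,160]+.5)*5)
a=d['frame'].astype(float)
print('hole',(proj(d,[[.532,-.0995,.077]])[0]-[313,160]+.5)*5)
g=a.mean(2)
for row in (190,195,200,204): print(row,g[row,345:368].astype(int))
for row in (213,216,219,222,225): print(row,g[row,335:372].astype(int))
"
```

```text
0.112 [209.74529959 241.16136535]
0.122 [210.85652883 222.69306585]
0.17 [216.34805171 131.42558919]
[205.12993791 221.0265502 ]
[207.95430731 225.43877298]
hole [203.77070392 304.10983608]
190 [ 76  71  66  67  63  63  97 138 150 154 159 163 157 154 140 107  56  55
  57  52  57  55 110]
195 [ 72  79  79  57  58  62 104 141 152 158 157 159 153 147 129  81  56  54
  56  55  55  67 114]
200 [ 60  57  54  55  52  80 122 146 154 158 156 153 151 140 113  63  55  53
  56  53  57  80 123]
204 [ 60  55  58  58  58  75 125 153 153 156 155 151 142 126  89  55  59  58
  56  53  56  73 111]
213 [155 189 204 217 217 216 214 206 199 183 162 174 171 140 143 157 160 156
 134 126 117  79  57  56  57  58  59  54  54  53  52  52  52  55  55  58
  55]
216 [216 215 215 216 213 201 195 184 159 142 113 100  99 101  99  98  97  98
  97  97  97 101  99 105 124 129 126 126 104  53  57  56  56  51  55  54
  55]
219 [194 210 217 209 188 163 120  98 100  98 100  96  94  95  95  94  96  94
  95  99  98  96  99 102 100  98 101  98  99 112 147 167 147 104 130 138
  79]
222 [201 174 106  90  96 114 107  97  95  97  96  94  91  82  79  81  85  86
  85  89  86  83  80  81  91  98  93  95  95  95  94  83  80  85 170 218
 218]
225 [216 194 111  84  88  82  83  83  85  85  87  90  95 100  97  97  98  96
  94  99  96  98  95  97  94  95  92  82  77  73  74  73  76  93 175 217
 218]
```

The scene crop shows the key upright over the collar. The shaft's lower end is at about px (355,209), where the state predicts it, and the collar hole is at about (353,220). I'll centre the key and descend gently.

Request:
play_rows([
  {"dp":[0.0005,0.0012,0],"twist":[0,0,0],"fingers":0},
  {"dp":[0,0,0.015],"twist":[0,0,0],"fingers":0},
  {"dp":[0,0,0.015],"twist":[0,0,0],"fingers":0},
  {"dp":[0,0,0.008],"twist":[0,0,0],"fingers":0},
  {"dp":[0,0,0],"twist":[0,0,0],"fingers":0},
  {"dp":[0,0,0],"twist":[0,0,0],"fingers":0},
])

```text
t: 12.2
ee_pos: [0.5329, -0.0999, 0.1142]
tcp_rot: [2.542, 1.846, 0.001]
contact_force: [0.5, -0.2, -0.7]
gripper_width: 0.154
grip_force: 39.6
```

```bash
python3 -c "
from h import *
go([.532,-.0995,.1],72)"
```

```text
t 12.2 pos [ 0.5329 -0.0999  0.1142] yaw 71.96 F [ 0.55 -0.18 -0.66] T [-0.019 -0.028 -0.016] w 0.154 grip 39.6 q [ 0.33  0.59 -0.29  1.89  0.25  0.69 -0.43]
dp mm [ 0.12 -0.94 14.16] twist [ 0.02 -0.01 -0.04]
```

Request:
play_rows([
  {"dp":[0,-0.0005,0.003],"twist":[0,0,0],"fingers":0},
  {"dp":[0,0,0.003],"twist":[0,0,0],"fingers":0},
  {"dp":[0,0,0.002],"twist":[0,0,0],"fingers":0},
  {"dp":[0,0,0.002],"twist":[0,0,0],"fingers":0},
])

```text
t: 12.7
ee_pos: [0.5322, -0.0998, 0.1039]
tcp_rot: [2.542, 1.846, 0.0]
contact_force: [0.1, 0.6, -1.4]
gripper_width: 0.151
grip_force: 39.6
```

Request:
play_rows([
  {"dp":[0,0,0.002],"twist":[0,0,0],"fingers":0},
  {"dp":[0,0,0.002],"twist":[0,0,0],"fingers":0},
  {"dp":[0,0,0],"twist":[0,0,0],"fingers":0},
])

```text
t: 13.08
ee_pos: [0.5322, -0.0998, 0.0999]
tcp_rot: [2.542, 1.846, 0.0]
contact_force: [0.4, -0.1, -1.7]
gripper_width: 0.152
grip_force: 39.7
```

```bash
python3 -c "
from h import *
go([.532,-.0995,.1],72)"
```

```text
t 13.07 pos [ 0.5322 -0.0998  0.0999] yaw 71.96 F [ 0.35 -0.07 -1.69] T [-0.065 -0.104 -0.01 ] w 0.152 grip 39.7 q [ 0.32  0.61 -0.28  1.91  0.26  0.66 -0.44]
dp mm [ 0.23 -0.28 -0.09] twist [ 0.01 -0.   -0.04]
```

Request:
play_rows([
  {"dp":[0,0,0.002],"twist":[0,0,0],"fingers":0},
  {"dp":[0,0,0.002],"twist":[0,0,0],"fingers":0},
  {"dp":[0,0,0.002],"twist":[0,0,0],"fingers":0},
  {"dp":[0,0,0],"twist":[0,0,0],"fingers":0},
])

```text
t: 13.58
ee_pos: [0.5322, -0.0998, 0.0939]
tcp_rot: [2.542, 1.846, 0.0]
contact_force: [0.5, -0.2, -1.2]
gripper_width: 0.153
grip_force: 39.7
```

Request:
play_rows([
  {"dp":[0,0,0.003],"twist":[0,0,0],"fingers":0},
  {"dp":[0,0,0.003],"twist":[0,0,0],"fingers":0},
  {"dp":[0,0,0.003],"twist":[0,0,0],"fingers":0},
  {"dp":[0,0,0],"twist":[0,0,0],"fingers":0},
])

```text
t: 14.08
ee_pos: [0.5322, -0.0998, 0.0848]
tcp_rot: [2.542, 1.846, 0.0]
contact_force: [1.1, -1.2, -1.4]
gripper_width: 0.153
grip_force: 39.7
```

Request:
play_rows([
  {"dp":[0,0,0.003],"twist":[0,0,0],"fingers":0},
  {"dp":[0,0,0.003],"twist":[0,0,0],"fingers":0},
  {"dp":[0,0,0.002],"twist":[0,0,0],"fingers":0},
  {"dp":[0,0,0],"twist":[0,0,0],"fingers":0},
])

```text
t: 14.58
ee_pos: [0.5322, -0.0998, 0.0768]
tcp_rot: [2.542, 1.846, 0.0]
contact_force: [1.1, -1.5, -1.8]
gripper_width: 0.156
grip_force: 39.5
```

```bash
python3 -c "
from h import *
go([.532,-.0995,.0713],72)"
```

```text
t 14.57 pos [ 0.5322 -0.0998  0.0768] yaw 71.96 F [ 1.13 -1.48 -1.81] T [-0.179 -0.411 -0.005] w 0.156 grip 39.5 q [ 0.31  0.65 -0.27  1.92  0.28  0.61 -0.45]
dp mm [ 0.22 -0.32  5.53] twist [ 0.01 -0.01 -0.04]
```

Request:
play_rows([
  {"dp":[-0.0003,0.0006,0.002],"twist":[0,0,0],"fingers":0},
  {"dp":[0,0,0.002],"twist":[0,0,0],"fingers":0},
  {"dp":[0,0,0],"twist":[0,0,0],"fingers":0},
])

```text
t: 14.95
ee_pos: [0.5323, -0.1001, 0.0728]
tcp_rot: [-2.542, -1.846, 0.0]
contact_force: [0.3, -1.0, -1.2]
gripper_width: 0.153
grip_force: 39.7
```

Request:
play_rows([
  {"dp":[0,0,0.001],"twist":[0,0,0],"fingers":0},
  {"dp":[0,0,0.001],"twist":[0,0,0],"fingers":0},
  {"dp":[0,0,0],"twist":[0,0,0],"fingers":0},
])

```text
t: 15.32
ee_pos: [0.5324, -0.1002, 0.0711]
tcp_rot: [-2.542, -1.846, 0.0]
contact_force: [0.3, -0.3, 1.0]
gripper_width: 0.153
grip_force: 39.9
```

Request:
play_rows([
  {"dp":[0,0,0.001],"twist":[0,0,0],"fingers":0},
  {"dp":[0,0,0.001],"twist":[0,0,0],"fingers":0},
  {"dp":[0,0,0],"twist":[0,0,0],"fingers":0},
])

```text
t: 15.7
ee_pos: [0.5325, -0.1002, 0.0691]
tcp_rot: [-2.542, -1.846, 0.0]
contact_force: [-1.1, 0.2, 2.6]
gripper_width: 0.153
grip_force: 40.2
```

```bash
python3 -c "
from h import *
go([.532,-.0995,.0713],72)"
```

```text
t 15.7 pos [ 0.5325 -0.1002  0.0691] yaw 71.96 F [-1.15  0.25  2.61] T [0.068 0.239 0.018] w 0.153 grip 40.2 q [ 0.31  0.66 -0.26  1.93  0.29  0.59 -0.46]
dp mm [ 0.52 -0.75 -2.22] twist [-0.    0.   -0.04]
```

Request:
play_rows([
  {"dp":[0,0,0],"twist":[0,0,2],"fingers":0},
  {"dp":[0,0,0],"twist":[0,0,2],"fingers":0},
  {"dp":[0,0,0],"twist":[0,0,2],"fingers":0},
  {"dp":[0,0,0],"twist":[0,0,2],"fingers":0},
])

```text
t: 16.2
ee_pos: [0.5325, -0.1002, 0.0688]
tcp_rot: [-2.667, -1.661, 0.0]
contact_force: [0.5, 0.8, -0.7]
gripper_width: 0.154
grip_force: 39.7
```

Request:
play_rows([
  {"dp":[0,0,0],"twist":[0,0,2.5],"fingers":0},
  {"dp":[0,0,0],"twist":[0,0,2.5],"fingers":0},
  {"dp":[0,0,0],"twist":[0,0,2.5],"fingers":0},
  {"dp":[0,0,0],"twist":[0,0,0],"fingers":0},
])

```text
t: 16.7
ee_pos: [0.5328, -0.1004, 0.0691]
tcp_rot: [2.768, 1.485, 0.0]
contact_force: [0.7, -0.3, -0.9]
gripper_width: 0.155
grip_force: 39.6
```

```bash
python3 -c "
from h import *
go([.5325,-.1002,.0713],72)"
```

```text
t 16.7 pos [ 0.5328 -0.1004  0.0691] yaw 56.42 F [ 0.71 -0.33 -0.91] T [-0.198 -0.203  0.06 ] w 0.155 grip 39.6 q [ 0.26  0.65 -0.19  1.93  0.21  0.58 -0.65]
dp mm [-0.03 -0.34 -2.2 ] twist [ 3.000e-02  1.000e-02 -1.558e+01]
```

The load vanished and a 0.06 N m turning torque appeared, so the blade is in the slot. I'll lower it until it is home.

Request:
play_rows([
  {"dp":[0,0,0.002],"twist":[0,0,0],"fingers":0},
  {"dp":[0,0,0.002],"twist":[0,0,0],"fingers":0},
  {"dp":[0,0,0.001],"twist":[0,0,0],"fingers":0},
  {"dp":[0,0,0],"twist":[0,0,0],"fingers":0},
])

```text
t: 17.2
ee_pos: [0.533, -0.1003, 0.0642]
tcp_rot: [2.767, 1.486, 0.001]
contact_force: [1.6, -0.5, 0.6]
gripper_width: 0.156
grip_force: 40.0
```

Request:
play_rows([
  {"dp":[0,0,0.001],"twist":[0,0,0],"fingers":0},
  {"dp":[0,0,0.001],"twist":[0,0,0],"fingers":0},
  {"dp":[0,0,0],"twist":[0,0,0],"fingers":0},
])

```text
t: 17.58
ee_pos: [0.533, -0.1003, 0.0621]
tcp_rot: [2.768, 1.486, 0.001]
contact_force: [1.1, -1.2, 3.5]
gripper_width: 0.155
grip_force: 40.2
```

Request:
play_rows([
  {"dp":[0,0,0.001],"twist":[0,0,0],"fingers":0},
  {"dp":[0,0,0],"twist":[0,0,0],"fingers":0},
])

```text
t: 17.82
ee_pos: [0.5329, -0.1003, 0.0611]
tcp_rot: [2.768, 1.486, 0.001]
contact_force: [1.9, -0.3, 1.7]
gripper_width: 0.156
grip_force: 40.2
```

```bash
python3 -c "
from h import *
go([.5325,-.1002,.0613],-9.2)"
```

```text
t 17.82 pos [ 0.5329 -0.1003  0.0611] yaw 56.46 F [ 1.9  -0.34  1.7 ] T [-0.246 -0.432  0.06 ] w 0.156 grip 40.2 q [ 0.25  0.67 -0.18  1.93  0.21  0.56 -0.65]
dp mm [-0.15 -0.36 -0.23] twist [ 2.000e-02 -3.000e-02  6.566e+01]
```

Request:
play_rows([
  {"dp":[0,0,0],"twist":[0,0,3],"fingers":0},
  {"dp":[0,0,0],"twist":[0,0,3],"fingers":0},
  {"dp":[0,0,0],"twist":[0,0,3],"fingers":0},
  {"dp":[0,0,0],"twist":[0,0,3],"fingers":0},
  {"dp":[0,0,0],"twist":[0,0,3],"fingers":0},
  {"dp":[0,0,0],"twist":[0,0,3],"fingers":0},
  {"dp":[0,0,0],"twist":[0,0,3],"fingers":0},
  {"dp":[0,0,0],"twist":[0,0,3],"fingers":0},
])

```text
t: 18.82
ee_pos: [0.5328, -0.1002, 0.0611]
tcp_rot: [3.018, 0.873, 0.001]
contact_force: [2.8, -0.1, 2.9]
gripper_width: 0.152
grip_force: 40.2
```

```bash
python3 -c "
from h import *
go([.5325,-.1002,.0613],-9.2)"
```

```text
t 18.82 pos [ 0.5328 -0.1002  0.0611] yaw 32.26 F [ 2.79 -0.13  2.9 ] T [-0.166 -0.641  0.09 ] w 0.152 grip 40.2 q [ 0.18  0.66 -0.06  1.93  0.08  0.55 -0.95]
dp mm [-0.22 -0.13 -0.23] twist [ 0.000e+00 -2.000e-02  4.146e+01]
```

Request:
play_rows([
  {"dp":[0.0004,0.0003,0],"twist":[0,0,3],"fingers":0},
  {"dp":[0,0,0],"twist":[0,0,3],"fingers":0},
  {"dp":[0,0,0],"twist":[0,0,3],"fingers":0},
  {"dp":[0,0,0],"twist":[0,0,3],"fingers":0},
  {"dp":[0,0,0],"twist":[0,0,3],"fingers":0},
  {"dp":[0,0,0],"twist":[0,0,3],"fingers":0},
  {"dp":[0,0,0],"twist":[0,0,3],"fingers":0},
  {"dp":[0,0,0],"twist":[0,0,3],"fingers":0},
])

```text
t: 19.82
ee_pos: [0.533, -0.1001, 0.061]
tcp_rot: [-3.133, -0.226, 0.0]
contact_force: [1.6, 0.6, 3.1]
gripper_width: 0.154
grip_force: 40.2
```

Request:
play_rows([
  {"dp":[0,0,0],"twist":[0,0,3],"fingers":0},
  {"dp":[0,0,0],"twist":[0,0,3],"fingers":0},
  {"dp":[0,0,0],"twist":[0,0,2],"fingers":0},
  {"dp":[0,0,0],"twist":[0,0,0],"fingers":0},
])

```text
t: 20.32
ee_pos: [0.5329, -0.1002, 0.0609]
tcp_rot: [-3.142, -0.012, 0.001]
contact_force: [0.9, 0.7, 1.4]
gripper_width: 0.155
grip_force: 40.1
```

```bash
python3 -c "
from h import *
go([.5325,-.1002,.0613],-9.2)"
```

```text
t 20.32 pos [ 0.5329 -0.1002  0.0609] yaw 0.44 F [0.86 0.69 1.36] T [ 0.177 -0.426  0.003] w 0.155 grip 40.1 q [ 0.08  0.66  0.09  1.94 -0.11  0.55 -1.33]
dp mm [-0.38  0.03 -0.35] twist [0.   0.02 9.64]
```

Request:
play_rows([
  {"dp":[0,0,0],"twist":[0,0,2],"fingers":0},
  {"dp":[0,0,0],"twist":[0,0,2],"fingers":0},
  {"dp":[0,0,0],"twist":[0,0,2],"fingers":0},
  {"dp":[0,0,0],"twist":[0,0,1.5],"fingers":0},
])

```text
t: 20.82
ee_pos: [0.5329, -0.1002, 0.061]
tcp_rot: [-3.135, 0.196, 0.0]
contact_force: [0.9, 0.8, 2.2]
gripper_width: 0.154
grip_force: 40.1
```

```bash
python3 -c "
from h import *
go([.5325,-.1002,.0613],-9.2)"
```

```text
t 20.82 pos [ 0.5329 -0.1002  0.061 ] yaw -7.15 F [0.89 0.83 2.2 ] T [ 0.314 -0.297  0.042] w 0.154 grip 40.1 q [ 0.05  0.67  0.12  1.94 -0.15  0.55 -1.42]
dp mm [-0.44  0.09 -0.33] twist [-0.01  0.02  2.05]
```

Request:
play_rows([
  {"dp":[0,0,0],"twist":[0,0,1],"fingers":0},
  {"dp":[0,0,0],"twist":[0,0,0.7],"fingers":0},
])

```text
t: 21.08
ee_pos: [0.533, -0.1002, 0.061]
tcp_rot: [-3.132, 0.241, 0.0]
contact_force: [0.4, 1.1, 2.5]
gripper_width: 0.154
grip_force: 40.1
```

```bash
python3 -c "
from h import *
go([.5325,-.1002,.0613],-9.2)"
```

```text
t 21.07 pos [ 0.533  -0.1002  0.061 ] yaw -8.79 F [0.41 1.08 2.48] T [ 0.331 -0.295  0.059] w 0.154 grip 40.1 q [ 0.05  0.67  0.13  1.94 -0.16  0.55 -1.44]
dp mm [-0.47  0.1  -0.29] twist [-0.01  0.01  0.41]
```

Request:
play_rows([
  {"dp":[0,0,0],"twist":[0,0,1],"fingers":0},
  {"dp":[0,0,0],"twist":[0,0,0],"fingers":0},
])

```text
t: 21.32
ee_pos: [0.533, -0.1002, 0.061]
tcp_rot: [-3.13, 0.267, 0.0]
contact_force: [1.4, 0.5, 2.1]
gripper_width: 0.15
grip_force: 40.1
```

```bash
python3 -c "
from h import *
go([.5325,-.1002,.0613],-9.2)"
```

```text
t 21.32 pos [ 0.533  -0.1002  0.061 ] yaw -9.75 F [1.36 0.48 2.07] T [ 0.386 -0.25   0.098] w 0.15 grip 40.1 q [ 0.04  0.67  0.14  1.94 -0.16  0.55 -1.45]
dp mm [-0.52  0.11 -0.28] twist [-0.    0.01 -0.55]
```

Request:
play_rows([
  {"dp":[0,0,0],"twist":[0,0,1],"fingers":0},
  {"dp":[0,0,0],"twist":[0,0,0],"fingers":0},
])

```text
t: 21.58
ee_pos: [0.5331, -0.1002, 0.061]
tcp_rot: [-3.128, 0.294, 0.0]
contact_force: [0.2, 0.9, 2.1]
gripper_width: 0.157
grip_force: 40.1
```

```bash
python3 -c "
from h import *
go([.5325,-.1002,.0613],-9.2)"
```

```text
t 21.57 pos [ 0.5331 -0.1002  0.061 ] yaw -10.74 F [0.18 0.89 2.12] T [ 0.378 -0.316  0.2  ] w 0.157 grip 40.1 q [ 0.04  0.67  0.14  1.94 -0.17  0.55 -1.46]
dp mm [-0.56  0.12 -0.28] twist [-0.    0.   -1.54]
```

The torque climbed 0.06 → 0.10 → 0.20 N m at the expected angle, so the knob is at its stop. The depth matches home. I'll relax the twist slightly and let go.

Request:
play_rows([
  {"dp":[0,0,-0.0003],"twist":[0,0,-0.8],"fingers":0},
  {"dp":[0,0,0],"twist":[0,0,0],"fingers":0},
  {"dp":[0,0,0],"twist":[0,0,0],"fingers":0.2},
  {"dp":[0,0,0],"twist":[0,0,0],"fingers":0.3},
  {"dp":[0,0,0],"twist":[0,0,0],"fingers":0.5},
  {"dp":[0,0,0],"twist":[0,0,0],"fingers":0.7},
  {"dp":[0,0,0],"twist":[0,0,0],"fingers":0.7},
], newtons=20)

```text
t: 22.45
ee_pos: [0.5331, -0.1003, 0.0613]
tcp_rot: [3.13, -0.272, -0.0]
contact_force: [0.3, 0.2, -0.2]
gripper_width: 0.699
grip_force: 0.0
```

```bash
python3 -c "
from h import *
go([.5325,-.1002,.0613],-9.2)
d=viewer.read_camera('scene'); a=d['frame'][:,:,::-1]; cv2.imwrite('pics/scene10.png',a)
cv2.imwrite('pics/c10.png',cv2.resize(a[150:270,290:410],None,fx=5,fy=5,interpolation=2))"
```

```text
t 22.45 pos [ 0.5331 -0.1003  0.0613] yaw -9.94 F [ 0.26  0.24 -0.23] T [ 0.064 -0.016 -0.024] w 0.699 grip 0.0 q [ 0.04  0.67  0.14  1.94 -0.16  0.55 -1.45]
dp mm [-0.56  0.01  0.  ] twist [ 0.    0.   -0.74]
```

View pics/c10.png

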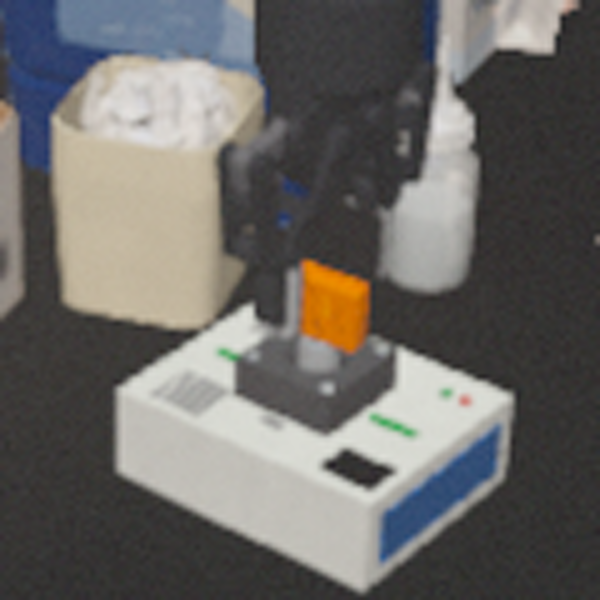

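The key stands upright in the collar with its handle along the green marks (crop (230,355) and (395,425)). The fingers are clear of it. Retracting up and then toward the robot's right.

Request:
play_rows([
  {"dp":[0,0,-0.01],"twist":[0,0,0],"fingers":0.75},
  {"dp":[0,0,-0.025],"twist":[0,0,0],"fingers":0.75},
  {"dp":[0,0,-0.03],"twist":[0,0,0],"fingers":0.75},
  {"dp":[0,0,-0.03],"twist":[0,0,0],"fingers":0.75},
  {"dp":[0,0,-0.03],"twist":[0,0,0],"fingers":0.75},
  {"dp":[0,0,-0.02],"twist":[0,0,0],"fingers":0.75},
])

```text
t: 23.25
ee_pos: [0.5336, -0.1004, 0.2086]
tcp_rot: [3.13, -0.272, 0.004]
contact_force: [0.7, -0.0, 0.4]
gripper_width: 0.75
grip_force: 0.0
```

Request:
play_rows([
  {"dp":[-0.01,0.02,0],"twist":[0,0,0],"fingers":0.75},
  {"dp":[-0.02,0.045,0],"twist":[0,0,0],"fingers":0.75},
  {"dp":[-0.02,0.045,0],"twist":[0,0,0],"fingers":0.75},
  {"dp":[-0.02,0.045,0],"twist":[0,0,0],"fingers":0.75},
  {"dp":[-0.02,0.045,0],"twist":[0,0,0],"fingers":0.75},
  {"dp":[-0.01,0.045,0],"twist":[0,0,0],"fingers":0.75},
  {"dp":[-0.01,0.02,0],"twist":[0,0,0],"fingers":0.75},
  {"dp":[0,0,0],"twist":[0,0,0],"fingers":0.75},
])

```text
t: 24.25
ee_pos: [0.3755, -0.3442, 0.2056]
tcp_rot: [-3.129, 0.281, 0.004]
contact_force: [1.0, 0.2, 0.7]
gripper_width: 0.745
grip_force: 0.0
```

```bash
python3 -c "
from h import *
go([.5325,-.1002,.0613],-9.2)
def org(f):
    h=cv2.cvtColor(f,cv2.COLOR_RGB2HSV); return (h[...,0]>3)&(h[...,0]<24)&(h[...,1]>120)&(h[...,2]>90)
for c in('scene','top'):
    d=viewer.read_camera(c); a=d['frame']; cv2.imwrite('pics/%s11.png'%c,a[:,:,::-1])
    m=near(d,org(a),[.532,-.1,.105],25)
    for z in(.085,.088,.091,.094): 
        x,e,n=fit(d,m,[.532,-.1,-.16],(.046,.014,z,z+.034)); print(c,z,x.round(4),np.degrees(x[2]).round(1),round(e,1),n)
    for n in('vial_6','iodine_dropper','plaster_box','key_handle'): print(n,[(q['at'],round(q['p'],2)) for q in viewer.spot_point(c,n)[:1]])
"
```

```text
t 24.25 pos [ 0.3755 -0.3442  0.2056] yaw -10.27 F [0.96 0.18 0.68] T [ 0.041 -0.004 -0.008] w 0.745 grip 0.0 q [ 0.52  0.42  0.23  1.89 -0.12  0.85 -0.93]
dp mm [ 111.32 -268.07  143.98] twist [ 0.01  0.14 -1.07]
scene 0.085 [ 0.5346 -0.1049 -0.1866] -10.7 20.2 285.0
scene 0.088 [ 0.5322 -0.1001 -0.1843] -10.6 21.2 285.0
scene 0.091 [ 0.5301 -0.0954 -0.2148] -12.3 23.6 285.0
scene 0.094 [ 0.528  -0.0905 -0.2214] -12.7 25.4 285.0
vial_6 [([0.6682, -0.0064, 0.0035], 0.63)]
iodine_dropper [([0.5138, 0.3657, 0.0009], 0.9)]
plaster_box [([0.4299, -0.3352, -0.0005], 0.83)]
key_handle [([0.5332, -0.1028, 0.1012], 0.85)]
top 0.085 [ 0.5314 -0.0993 -0.1136] -6.5 16.5 173.0
top 0.088 [ 0.5311 -0.0989 -0.1064] -6.1 16.9 173.0
top 0.091 [ 0.5309 -0.0986 -0.1199] -6.9 17.4 173.0
top 0.094 [ 0.5306 -0.0981 -0.1167] -6.7 18.1 173.0
vial_6 [([0.6699, -0.0051, -0.0037], 0.5)]
iodine_dropper [([0.5155, 0.3689, -0.0003], 0.84)]
plaster_box [([0.4257, -0.3374, 0.0003], 0.91)]
key_handle [([0.5313, -0.1009, 0.1042], 0.57)]
```

The handle height fits home (88 mm), its yaw is near the monitor's −9.2°, and the bystanders haven't moved. Handing in.

```bash
python3 -c "
from plant import sign_off
print(sign_off())"
```

```text
the job is handed in; nothing more can be done
None
```

The job is handed in at about 24 s of the 64 s allowed: the key stands let go and upright, home in the knob, turned clockwise to its stop with its handle along the green marks; the verdict was not shown to me.

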